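# Hang the vial carrier on the gravity rail and lock it home

## Task

Pick up the roller carrier with the vial by the grip tab on its top, keep it upright, hook it over the upper half of the sloping rail, set its wheels down gently and let go, so that it rolls down by itself to rest at the spring plunger. Then push it on down the rail, slowly and by feel, until the spring catch has snapped in behind its front ridge and the rubber stop is just felt, and draw back so that the catch alone holds it. Do not squeeze the rubber stop hard or drop the carrier on the rail, and leave the beaker, the timer and the petri dish where they are.

Things in the scene. Friction and masses are not known exactly. Their poses are not given: they have to be found in the camera images.
- carrier: loose metal roller carrier, 0.4 to 0.6 kg, 162 mm high, standing upright on its dark base (46 x 70 x 10 mm) that holds a vial (top at z 61 mm). Origin at the centre of its underside; z up, -y = its front, the end that goes downhill. C-shaped hook: one upright plate (36 mm wide) at x -14 to -9 mm joins base and top; between z 61 and 87 mm it is open towards +x, there the rail enters.
- carrier_tab (a point): centre of the carrier's grip tab, at carrier x 0, y 0, z 142 mm, same axes. A grey plate 10 mm thick in x, 36 mm long in y, 40 mm high (z 122 to 162), with rounded edges; grip it across x. Round its foot is a top plate, upper face at z 124 mm, x -14 to +10, y -42 to +42 mm: keep the fingertips above it.
- carrier_tread (a point): carrier point x 0, y 0, z 92 mm (50 mm below carrier_tab), same axes: midway between the undersides of the two wheel treads; lies on the rail's top edge when hung. Grooved wheels at y +28 and -28 mm, axles at z 102 mm, tread radius 10 mm, rim radius 15 mm (rims reach down to z 87). Groove 9 mm wide at the tread, 15 mm at the rims, so it centres itself on the rail.
- carrier_ridge (a point): middle of the top of the cross ridge at the carrier's front (carrier y -43.5 mm, z 132 mm), same axes. The ridge is 5 mm thick in y and stands on a flat bumper plate (front face at y -46 mm, 36 mm wide, z 96 to 124 mm), 8 mm above the top plate. The spring catch snaps in behind it, between ridge and tab.
- rail_top (a point): point on the rail's top edge. Site axes: -y points downhill along the rail (slope 0.14 rad), z square to it upwards, x across. The rail is a steel bar on edge, 6 mm thick in x, 12 mm high (z -12 to 0), from y +127 to -171 mm, on posts at y +118 and -156 mm, free all round between the upper post and y -40 mm.
- rail_hang (a point): good spot to hang the carrier: on the rail's top edge, 65 mm uphill of rail_top, same axes (here carrier_tread 20 mm farther down is still good, up is limited by the post, 7 mm of room). Carrier axes along these axes: open side +x, front downhill, both wheels touching together. Come from the -x side with carrier_tread 6 to 17 mm over the rail, then lower. Let go, it rolls at about 0.1 m/s.
- plunger_out (a point): centre of the black plunger's round face (16 mm wide) when fully out, 48 mm downhill of rail_top and 18 mm above the rail's top edge; same axes, does not move with the plunger. The carrier, once let go, rolls till its bumper face rests here (carrier_tread then about 2 mm downhill of rail_top).
- plunger (a joint): how far the plunger is pressed in, m: 0 = out, grows as the carrier is pushed downhill, at most 0.064. Spring 1.5 N at 0 plus 0.05 N per mm. Locked by the catch, the carrier holds it at 0.016 to 0.053; not locked, it pushes the carrier back to 0.
- rubber (a joint): how far the rubber stop on the catch block is squeezed, m: 0 = free, grows by 1 mm for every 5 N of the carrier pressing on it (two black pads either side of the plunger); the catch has always snapped in before it is touched. Squeezed by more than 2.2 mm (11 N) it counts as rammed.
- stand: fixed stand; origin on the bench 155 mm below rail_top. Low on the rail a catch block is clamped, place not reported: its spring arm (to 60 mm over the rail) snaps in behind the ridge when the carrier is 17 to 53 mm past its rest at the plunger; about 2 mm on, the bumper meets the block's rubber stop. Pushing the tab's rear edge takes 1 to 7 N up to the snap; more means rubber.
- beaker: bystander: small glass beaker, 55 mm wide, 70 mm high, origin at the centre of its underside
- timer: bystander: flat bench timer 68 x 77 x 16 mm lying on the bench, origin at the centre of its underside
- petri_dish: bystander: petri dish 68 mm wide, 14 mm high, origin at the centre of its underside. It lies in front of the water bath, a fixed pot 185 mm high that stands between the carrier's start and the rail (x 0.46 to 0.72, y -0.26 to 0 m): carry the carrier over or round it

How it is judged:
By the outcome, as a careful person would: the job done as asked, in the order asked, and still so for the second after the job is handed in, with the robot touching nothing.
It also fails if it takes over 59 s, if anything falls off the work surface, if the arm or the gripper's body presses on something with over 40 N, if the wrist force passes 120 N, or if a joint passes its speed limit or range.

## Robot

A 6-joint arm with a two-finger parallel gripper is mounted at the origin on a cart in front of the work surface, level with it; the furniture and walls round the work are solid. World frame = base frame: x ahead of the robot, y to its left, z up, the work surface at z = 0. Lengths are in mm, angles in rad, forces in N, time in s.
With the tool pointing down it reaches from about 250 to 775 mm from the base axis. Payload 8.9 kg.
Tool frame: the origin (TCP) lies where the fingers leave the gripper's body, on its centre line; the fingertips stand 73 mm ahead of it and the grasp point (between the pads) lies 54 mm ahead of it (bot.hold_point_z is the distance from the TCP to the grasp point, in mm); z points along the fingers, x is the direction in which the jaws open and shut, and the axes are right-handed (so a half turn about z gives the same grasp; the last joint's range is limited). The gripper opens to 85 mm and grips with 20 to 120 N. Pads are 22 mm wide; open, the fingers measure 114 mm over their backs; the gripper's body (76 mm by 85 mm) begins 54 mm behind the grasp point. The pads swing forward as they close: fully open they stand 13 mm farther back than shut.
Start: joints at [-1.367, 0.291, -0.153, 1.127, 0, 1.431], TCP at [176.467, -494.452, 303.905] pointing down, gripper open.
Joint ranges: [-2.52, 2.52], [-0.91, 1.74], [-1.3, 1.37], [-1.96, 2.02], [-1.52, 1.47], [-3.14, 3.14]. Speed limits (rad/s): [2.22, 2.22, 2.79, 3.14, 3.14, 3.14].

## Interface

Orientations are given as a 3x3 rotation matrix whose columns are the frame's x, y, z axes.
In Python, from bench import bot gives the robot as it stands.
- The arm moves only by the shell command python3 -m crank 'ROWS'. ROWS is JSON, a list of rows, each a list of 7 numbers: the closure, from 0 (fully open) to 1 (shut), then the shift along the tool's x, y, z in mm, then the turn, a rotation vector about the tool's x, y, z in rad. A call has 1 to 8 rows; each row is the pose to reach, as a shift and turn from the pose commanded when the call began, along the tool's axes at that moment; what a row does not reach only later rows make up. A row lasts 1/10 s, in which the tool goes at most 50 mm and 8.59 degrees, less where a joint would pass 70% of its speed; a pose out of reach is approached as far as the arm can. A call with a gripper value outside its range is refused whole. The fingers move at their own pace and stop on an object; the grip force is fixed at half the most. Time passes only in rows, so rows that repeat a pose let the fingers close. It gives the time, the measured TCP pose, the force and the opening at its end, in the units of the state.
- bot.observe(): the state, without advancing time (a new reading comes with each control period).
- bot.grab_frame(name): name is "scene" or "top"; returns a dict with "pixels" (384x512x3 uint8, red, green, blue), "intrinsics" (3x3 intrinsics, pixels), "view" (4x4, takes a point from world to camera coordinates). Camera axes: x right, y down, z forward; pixel columns grow to the right and rows downward; lengths in mm; the calibration is good to about 2 mm. A picture is of the moment at which its call begins. There is no depth.
- bot.sign_off(): hands the job in, once; it reports no verdict.
Trained networks look in the newest picture that a camera, given by its name, has taken for a name from the list of things; names that differ only in an ending like _2 or _b are one class to them, and where a whole thing is asked for, a point or a joint stands for the part that bears it (a point fixed in the world has none). Each returns a list of dicts, best first, with "confidence" (0 to 1); they miss things now and then, are a little off and sometimes report something else, mostly with a low value. They report only what shows in the picture. A call takes as long as a camera call.
- bot.find_in(camera, label): "extent" ([left, top, right, bottom] in pixels, round what is visible of it).
The state is a dict: "time": time; "joint_pos": joint angles; "joint_vel": joint speeds; "joint_torque": joint torques, N m; "tcp_pos": TCP position; "tcp_rot": TCP orientation; "force": force on the tool from outside, world axes, zero at the start; "moment": the same for the moment, N m; "grip_width": opening from 0.0 (shut) to 1.0 (fully open).
Only numpy, scipy, OpenCV 4.12 (cv2) and the standard library are available. Lean on these libraries where they do the work, as an engineer would, in place of code of your own. Each camera call takes 0.05 s, during which the arm holds its last target.

## Working session

There is one attempt and no reset: what is moved stays moved. The work goes in short steps, Python scripts to look and compute and a shell command to move; the robot and the scene stay as the last step left them, time stands still between calls to the robot, and variables do not carry over. Pictures are saved under pics/ and viewed, and the job is handed in when it is done.

```bash
ls; mkdir -p pics; python3 - <<'E'
from bench import bot
import cv2,numpy as np
s=bot.observe();print({k:np.round(v,3).tolist() for k,v in s.items()})
for c in("scene","top"):
    f=bot.grab_frame(c);cv2.imwrite(f"pics/{c}0.png",f["pixels"][:,:,::-1])
    print(c,np.round(f["intrinsics"],1).tolist(),np.round(f["view"],4).tolist())
    for l in("carrier","carrier_tab","rail_top","plunger","stand","beaker","timer","petri_dish","rubber","carrier_ridge"):
        try:r=bot.find_in(c,l);print(l,[(np.round(x["extent"]).tolist(),round(x["confidence"],2)) for x in r[:3]])
        except Exception as e:print(l,e)
E
```

```text
pics
{'time': 0.0, 'joint_pos': [-1.367, 0.291, -0.154, 1.127, -0.0, 1.432], 'joint_vel': [0.001, -0.0, -0.0, 0.0, -0.001, -0.001], 'joint_torque': [-0.0, -53.714, 33.137, 0.016, -0.0, 0.0], 'tcp_pos': [176.408, -494.107, 303.319], 'tcp_rot': [[0.336, -0.942, -0.0], [-0.942, -0.336, 0.001], [-0.001, -0.0, -1.0]], 'force': [-0.441, 0.247, -0.41], 'moment': [0.04, 0.019, 0.048], 'grip_width': 0.997}
scene [[423.2, 0.0, 252.8], [0.0, 423.2, 195.7], [0.0, 0.0, 1.0]] [[-0.6011, -0.799, 0.0168, 180.8521], [-0.4971, 0.3574, -0.7907, 348.7443], [0.6257, -0.4837, -0.612, 1164.7219], [0.0, 0.0, 0.0, 1.0]]
carrier [([193.0, 205.0, 218.0, 254.0], 0.59)]
carrier_tab [([189.0, 206.0, 220.0, 258.0], 0.74)]
rail_top [([319.0, 126.0, 342.0, 143.0], 0.52)]
plunger []
stand [([304.0, 130.0, 343.0, 180.0], 0.75)]
beaker [([149.0, 249.0, 166.0, 279.0], 0.94)]
timer []
petri_dish [([318.0, 127.0, 344.0, 144.0], 0.52)]
rubber []
carrier_ridge [([195.0, 208.0, 216.0, 255.0], 0.61)]
top [[397.3, 0.0, 254.3], [0.0, 397.3, 189.3], [0.0, 0.0, 1.0]] [[0.0276, -0.9996, 0.0072, -121.2217], [-0.9965, -0.0281, -0.0784, 482.5928], [0.0785, -0.005, -0.9969, 1418.4079], [0.0, 0.0, 0.0, 1.0]]
carrier [([181.0, 198.0, 210.0, 210.0], 0.69)]
carrier_tab [([182.0, 196.0, 210.0, 209.0], 0.76)]
rail_top [([319.0, 172.0, 413.0, 185.0], 0.65)]
plunger [([183.0, 196.0, 210.0, 212.0], 0.5)]
stand [([310.0, 169.0, 412.0, 188.0], 0.97)]
beaker [([142.0, 194.0, 159.0, 212.0], 0.65)]
timer [([279.0, 208.0, 295.0, 229.0], 0.84), ([321.0, 172.0, 414.0, 186.0], 0.55)]
petri_dish [([249.0, 203.0, 271.0, 224.0], 0.85)]
rubber []
carrier_ridge [([183.0, 194.0, 208.0, 212.0], 0.84)]
```

```bash
python3 - <<'E'
import cv2
t=cv2.imread("pics/top0.png");s=cv2.imread("pics/scene0.png")
cv2.imwrite("pics/t1.png",cv2.resize(t[150:250,120:270],None,fx=5,fy=5,interpolation=cv2.INTER_CUBIC))
cv2.imwrite("pics/t2.png",cv2.resize(t[130:230,270:430],None,fx=5,fy=5,interpolation=cv2.INTER_CUBIC))
cv2.imwrite("pics/s1.png",cv2.resize(s[190:290,130:260],None,fx=6,fy=6,interpolation=cv2.INTER_CUBIC)[:600])
cv2.imwrite("pics/s2.png",cv2.resize(s[80:200,240:380],None,fx=5,fy=5,interpolation=cv2.INTER_CUBIC))
E
```

```text
(no output)
```

View pics/scene0.png

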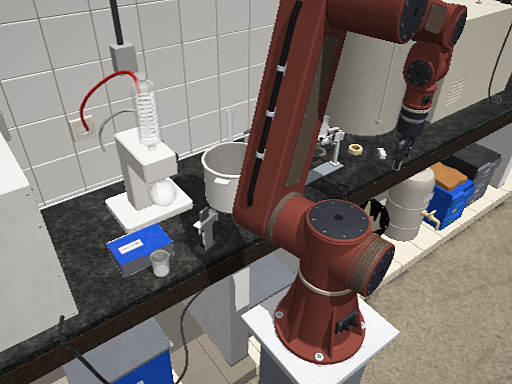

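View pics/top0.png

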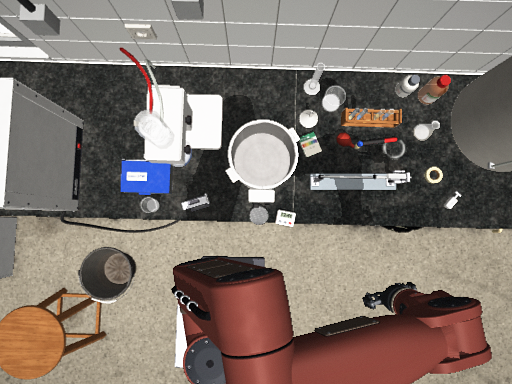

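View pics/t1.png

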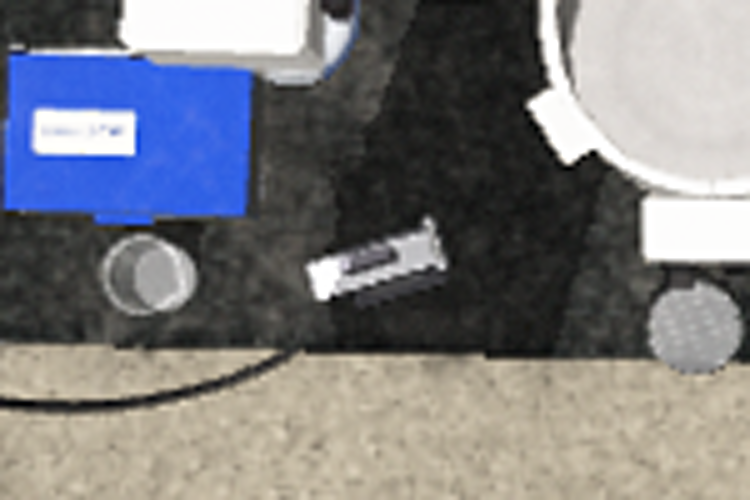

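View pics/t2.png

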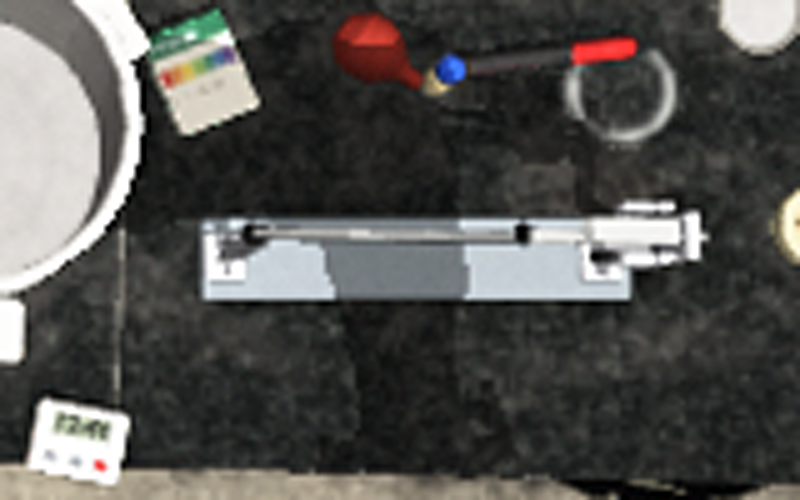

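View pics/s1.png

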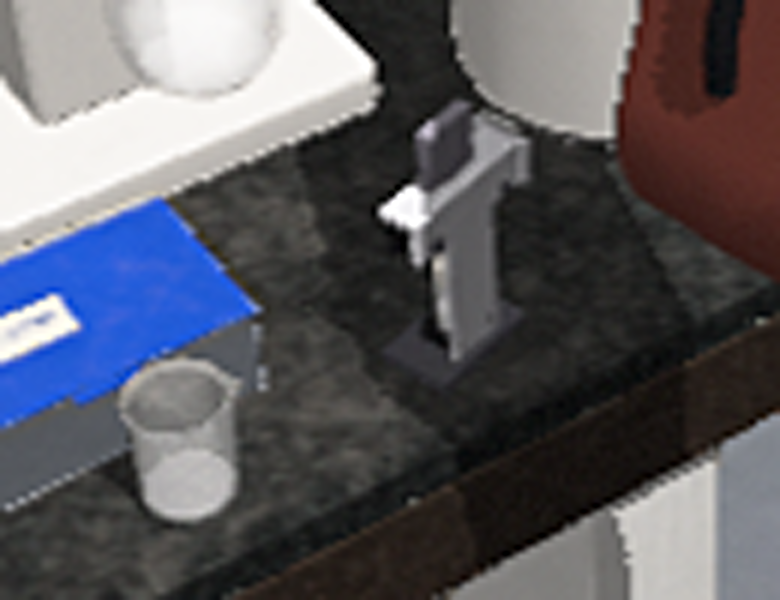

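View pics/s2.png

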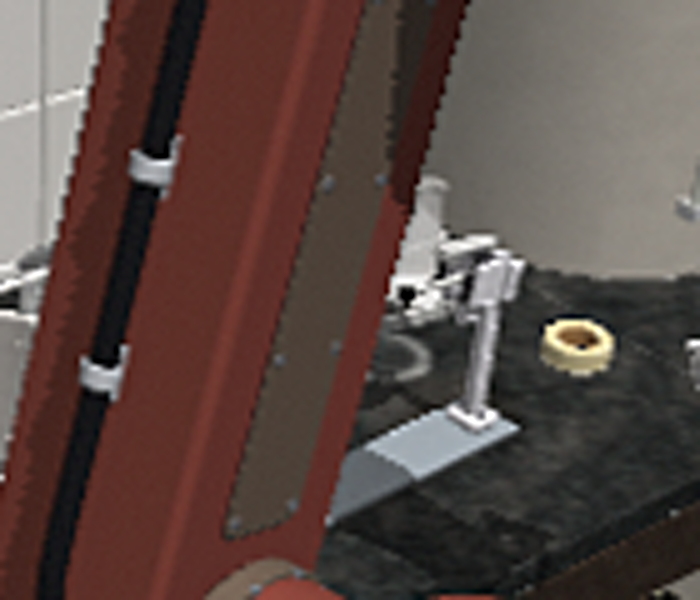

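```bash
cat > h.py <<'E'
import numpy as np,cv2,json
from bench import bot
def Rz(a):c,s=np.cos(a),np.sin(a);return np.array([[c,-s,0],[s,c,0],[0,0,1.]])
def Rx(a):c,s=np.cos(a),np.sin(a);return np.array([[1,0,0],[0,c,-s],[0,s,c.real]])
def proj(f,P):
    P=np.atleast_2d(P);V=np.array(f["view"]);q=P@V[:3,:3].T+V[:3,3];q=q@np.array(f["intrinsics"]).T;return q[:,:2]/q[:,2:]
def box(x0,x1,y0,y1,z0,z1):
    return np.array([[x,y,z] for x in(x0,x1) for y in(y0,y1) for z in(z0,z1)],float)
E_=[(0,1),(0,2),(0,4),(1,3),(1,5),(2,3),(2,6),(3,7),(4,5),(4,6),(5,7),(6,7)]
CAR=[(box(-23,23,-35,35,0,10),(0,255,255)),(box(-14,-9,-18,18,10,124),(0,255,0)),(box(-14,10,-42,42,120,124),(255,128,0)),(box(-5,5,-18,18,124,162),(0,0,255)),(box(-18,18,-46,-41,96,132),(255,0,255))]
RAIL=[(box(-3,3,-171,127,-12,0),(0,0,255)),(box(-1,1,-49,-48,10,26),(0,255,0)),(box(-8,8,-48.5,-48,10,26),(0,255,0))]
def overlay(f,boxes,R,t,crop,k,out,draw=True):
    x0,y0,x1,y1=crop
    im=cv2.resize(f["pixels"][y0:y1,x0:x1,::-1],None,fx=k,fy=k,interpolation=cv2.INTER_CUBIC)
    im=np.ascontiguousarray(im)
    for B,c in boxes:
        p=(proj(f,B@R.T+t)-[x0,y0]+.5)*k
        for a,b in E_: cv2.line(im,tuple(map(int,p[a])),tuple(map(int,p[b])),c,1,cv2.LINE_AA)
    cv2.imwrite(out,im)
def inv(f,u,z):
    V=np.array(f["view"]);K=np.array(f["intrinsics"])
    d=V[:3,:3].T@np.linalg.solve(K,[u[0],u[1],1]);c=-V[:3,:3].T@V[:3,3]
    return c+d*(z-c[2])/d[2]
E
python3 - <<'E'
from h import *
T=bot.grab_frame("top");S=bot.grab_frame("scene")
import pickle;pickle.dump((T,S),open("f0.pkl","wb"))
print(bot.observe()["time"])
# tab centre guess in top
p=inv(T,(120+371/5-.5,150+257/5-.5),162);print("tab",p)
t=np.array([p[0],p[1],0]);R=Rz(np.radians(20))
overlay(T,CAR,R,t,(170,180,230,225),12,"pics/o1.png")
overlay(S,CAR,R,t,(180,195,230,265),8,"pics/o2.png")
l=inv(T,(270+242/5-.5,130+232/5-.5),173);r=inv(T,(270+520/5-.5,130+233/5-.5),165);print(l,r)
rt=r+[0,48,0];rt[2]=155
overlay(T,RAIL,Rx(0.14),rt,(300,150,430,200),6,"pics/o3.png")
E
```

```text
1.2
tab [431.3203174   88.65091215 162.        ]
[ 523.15556552 -311.99100061  173.        ] [ 528.60168092 -495.0973607   165.        ]
```

View pics/o1.png

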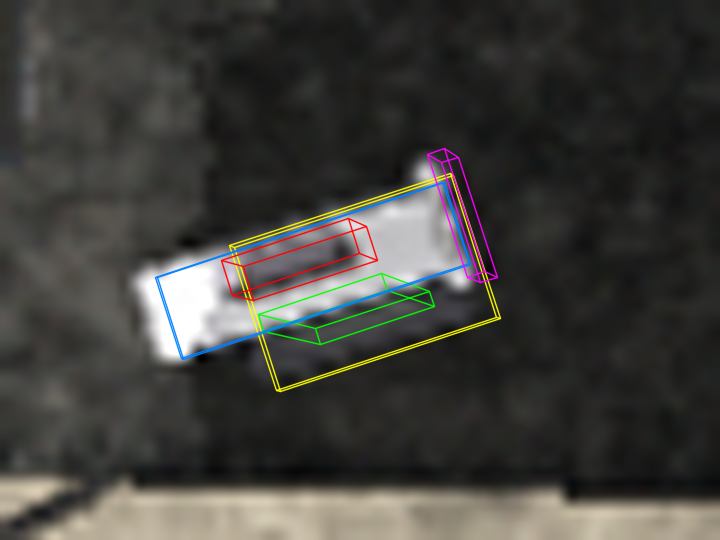

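View pics/o2.png

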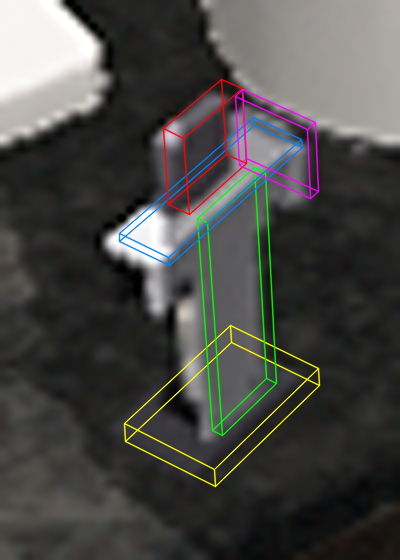

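View pics/o3.png

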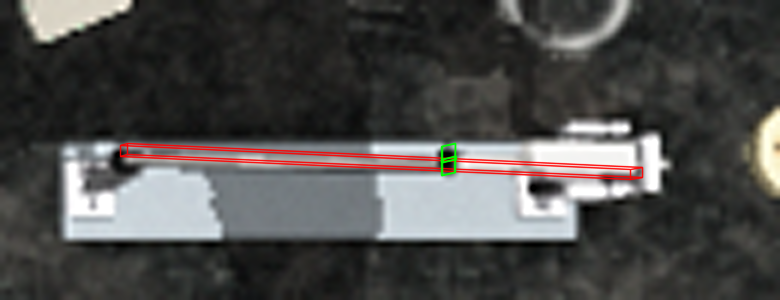

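```bash
python3 - <<'E'
from h import *
import pickle;T,S=pickle.load(open("f0.pkl","rb"))
t=np.array([430.6,93.1,0]);R=Rz(np.radians(20))
overlay(T,CAR,R,t,(170,180,230,225),12,"pics/o4.png")
overlay(S,CAR,R,t,(180,195,230,265),8,"pics/o5.png")
overlay(T,[],R,t,(312,165,392,195),10,"pics/o6.png")
rt=np.array([528.6,-446,155])
a=cv2.imread("pics/o6.png");overlay(T,RAIL,Rz(np.radians(1.))@Rx(0.14),rt,(312,165,392,195),10,"pics/o7.png")
cv2.imwrite("pics/o7.png",np.vstack([a,cv2.imread("pics/o7.png")]))
cv2.imwrite("pics/o45.png",np.hstack([cv2.resize(cv2.imread("pics/o4.png"),(480,360)),cv2.resize(cv2.imread("pics/o5.png"),(257,360))]))
E
```

```text
(no output)
```

View pics/o45.png

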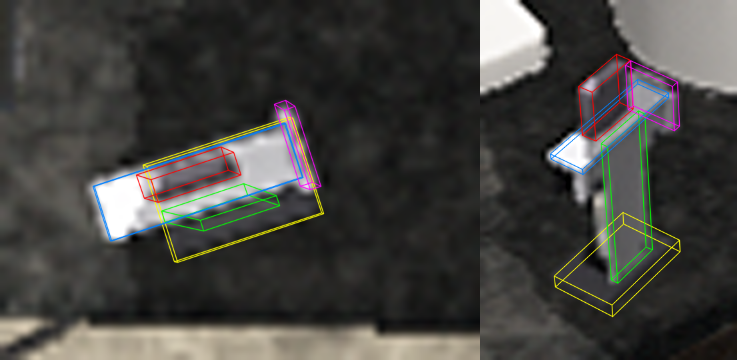

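View pics/o7.png

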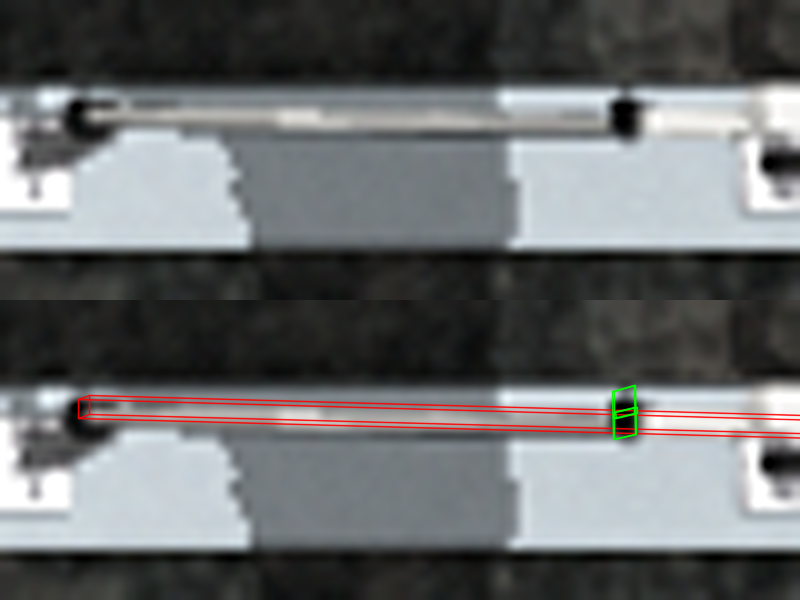

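```bash
cat >> h.py <<'E'
from scipy.spatial.transform import Rotation as Ro
def row(pos,Rt,base=None):
    s=bot.observe();p=np.array(s["tcp_pos"]);R=np.array(s["tcp_rot"])
    d=R.T@(np.array(pos)-p);w=Ro.from_matrix(R.T@Rt).as_rotvec()
    print("row",np.round(d,1).tolist(),np.round(w,4).tolist(),"t",s["time"]);return d,w
def toolR(yaw,tilt=0):  # tool x along carrier x, yaw deg; tilt about carrier x
    C=Rz(np.radians(yaw))@Rx(tilt); return C@np.diag([1,-1,-1.])
E
python3 -c "
from h import *
row([430.6,93.1,290],toolR(20))"
```

```text
row [-468.0, -436.8, 13.9] [0.0, -0.0, -1.5771] t 1.2
```

```bash
python3 -m crank '[[0,-468,-437,14,0,0,-1.577],[0,-468,-437,14,0,0,-1.577],[0,-468,-437,14,0,0,-1.577],[0,-468,-437,14,0,0,-1.577],[0,-468,-437,14,0,0,-1.577],[0,-468,-437,14,0,0,-1.577],[0,-468,-437,14,0,0,-1.577],[0,-468,-437,14,0,0,-1.577]]'; python3 -c "
from h import *
row([430.6,93.1,290],toolR(20))"
```

```text
time: 2.0
tcp_pos: [335.6, -125.7, 295.5]
tcp_rot: [[1.0, -0.022, 0.001], [-0.022, -1.0, -0.001], [0.001, 0.001, -1.0]]
force: [1.4, -0.8, 0.2]
grip_width: 0.998
row [90.0, -220.8, 5.4] [0.0008, -0.001, -0.3715] t 2.0
```

```bash
python3 -m crank '[[0,88,-217,5,0,0,-0.365],[0,88,-217,5,0,0,-0.365],[0,88,-217,5,0,0,-0.365],[0,88,-217,5,0,0,-0.365],[0,88,-217,5,0,0,-0.365],[0,88,-217,5,0,0,-0.365],[0,88,-217,5,0,0,-0.365]]'; python3 -c "
from h import *
import pickle
row([430.6,93.1,290],toolR(20))
T=bot.grab_frame('top');S=bot.grab_frame('scene');pickle.dump((T,S),open('f1.pkl','wb'))
row([430.6,93.1,290],toolR(20))
cv2.imwrite('pics/a1.png',T['pixels'][:,:,::-1]);cv2.imwrite('pics/a2.png',S['pixels'][:,:,::-1])
overlay(S,CAR,Rz(np.radians(20)),np.array([430.6,93.1,0]),(180,175,240,265),8,'pics/a3.png')
"
```

```text
time: 2.7
tcp_pos: [429.1, 87.6, 289.9]
tcp_rot: [[0.943, 0.333, -0.001], [0.333, -0.943, -0.0], [-0.001, 0.0, -1.0]]
force: [-0.8, -0.2, -0.1]
grip_width: 0.998
row [3.2, -4.7, -0.1] [0.0, 0.0007, -0.01] t 2.7
row [3.8, -5.8, 0.1] [0.0001, 0.0005, -0.0126] t 2.8
```

View pics/a1.png

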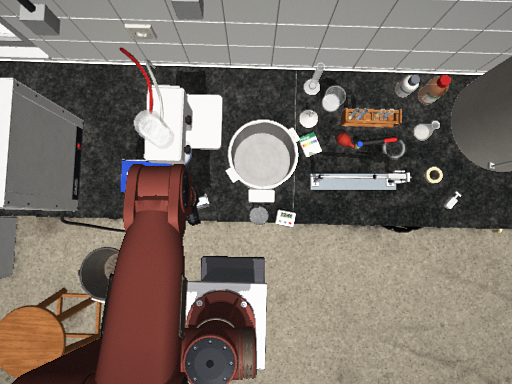

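View pics/a2.png

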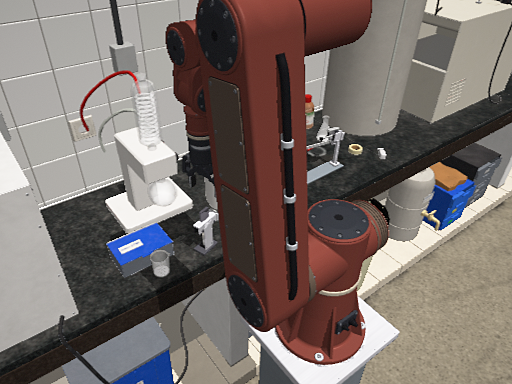

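View pics/a3.png

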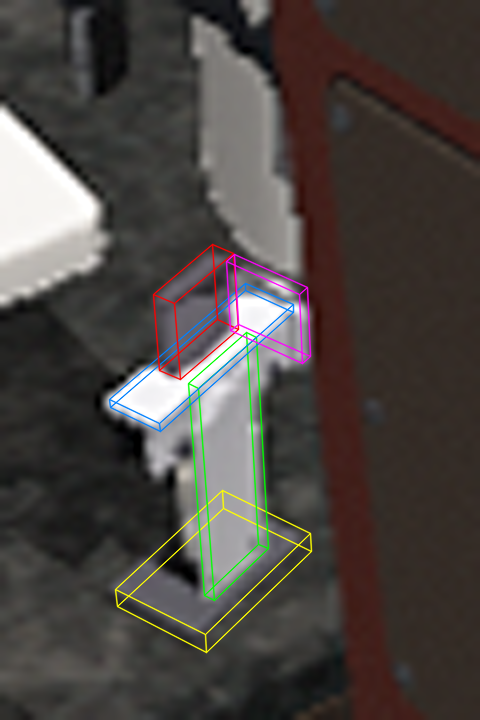

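```bash
python3 -m crank '[[0,3.5,-5.2,30,0,0,-0.011],[0,3.5,-5.2,60,0,0,-0.011],[0,3.5,-5.2,80,0,0,-0.011],[0,3.5,-5.2,88,0,0,-0.011],[0,3.5,-5.2,88,0,0,-0.011]]'; python3 -c "
from h import *
import pickle
row([430.6,93.1,202],toolR(20))
S=bot.grab_frame('scene');pickle.dump(S,open('f2.pkl','wb'))
row([430.6,93.1,202],toolR(20))
overlay(S,CAR[3:4],Rz(np.radians(20)),np.array([430.6,93.1,0]),(180,175,240,265),8,'pics/b3.png')
"
```

```text
time: 3.3
tcp_pos: [430.3, 92.2, 201.8]
tcp_rot: [[0.941, 0.34, -0.001], [0.34, -0.941, -0.0], [-0.001, -0.0, -1.0]]
force: [0.2, 0.6, 1.3]
grip_width: 1.001
row [0.6, -0.8, -0.2] [-0.0004, 0.0015, -0.0027] t 3.3
row [-0.1, -0.8, 0.6] [-0.0, 0.0, -0.0024] t 3.35
```

View pics/b3.png

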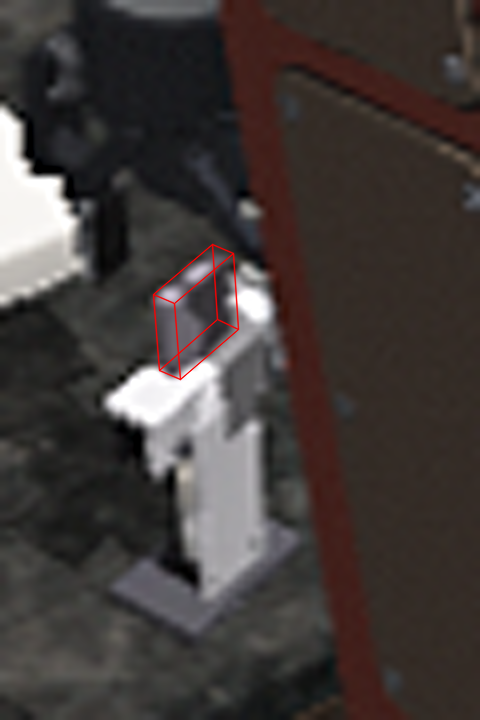

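```bash
python3 -m crank '[[0.4,0.7,-0.5,0,0,0,0],[0.6,0.7,-0.5,0,0,0,0],[0.75,0.7,-0.5,0,0,0,0],[0.85,0.7,-0.5,0,0,0,0],[0.9,0.7,-0.5,0,0,0,0]]';python3 -m crank '[[0.95,0,0,0,0,0,0],[1,0,0,0,0,0,0],[1,0,0,0,0,0,0],[1,0,0,0,0,0,0],[1,0,0,0,0,0,0]]'; python3 -c "
from h import *
s=bot.observe();print(s['force'],s['moment'],s['grip_width'])
S=bot.grab_frame('scene')
overlay(S,CAR,Rz(np.radians(20)),np.array([430.6,93.1,0]),(180,175,240,265),8,'pics/c1.png')
"
```

```text
time: 3.85
tcp_pos: [431.4, 93.8, 202.3]
tcp_rot: [[0.94, 0.341, 0.0], [0.341, -0.94, 0.0], [0.0, 0.0, -1.0]]
force: [0.3, 0.2, -1.0]
grip_width: 0.149
time: 4.35
tcp_pos: [431.7, 93.9, 202.4]
tcp_rot: [[0.94, 0.341, 0.001], [0.341, -0.94, 0.0], [0.001, -0.0, -1.0]]
force: [0.7, 1.3, 5.5]
grip_width: 0.105
[0.67784823 1.30663132 5.47969382] [0.22589647 0.04695349 0.02647924] 0.10472407158998409
```

View pics/c1.png

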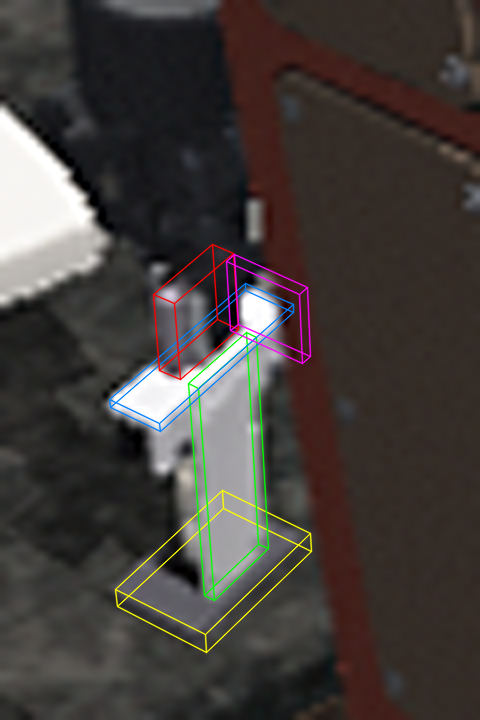

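```bash
python3 -m crank '[[1,0,0,-5,0,0,0],[1,0,0,-20,0,0,0],[1,0,0,-45,0,0,0],[1,0,0,-80,0,0,0],[1,0,0,-110,0,0,0],[1,0,0,-120,0,0,0],[1,0,0,-120,0,0,0]]'; python3 -c "
from h import *
import pickle
s=bot.observe();print(s['force'],s['moment'],s['grip_width'])
S=bot.grab_frame('scene');T=bot.grab_frame('top');pickle.dump((T,S),open('f3.pkl','wb'))
p=np.array(bot.observe()['tcp_pos']);R=np.array(bot.observe()['tcp_rot'])@np.diag([1,-1,-1.]);print(p)
overlay(S,CAR,R,p-R@[0,0,202],(180,120,240,230),6,'pics/d1.png')
rt=np.array([528.6,-446,155])
for n,y in(('d2',1.0),('d3',2.)): overlay(S,RAIL,Rz(np.radians(y))@Rx(0.14),rt,(290,110,360,190),8,'pics/%s.png'%n)
overlay(S,[],R,p,(290,110,360,190),8,'pics/d0.png')
cv2.imwrite('pics/dd.png',cv2.resize(np.hstack([cv2.imread('pics/d%d.png'%i) for i in(0,2)]),(800,457)))
"
```

```text
time: 5.1
tcp_pos: [431.7, 93.8, 322.6]
tcp_rot: [[0.94, 0.341, 0.001], [0.341, -0.94, -0.0], [0.001, 0.001, -1.0]]
force: [0.0, 0.1, -6.2]
grip_width: 0.108
[ 0.04792628  0.14680704 -6.18502419] [ 0.02861979 -0.04548263  0.035601  ] 0.1075709706409841
[430.69307528  93.73273748 320.66230448]
```

View pics/d1.png

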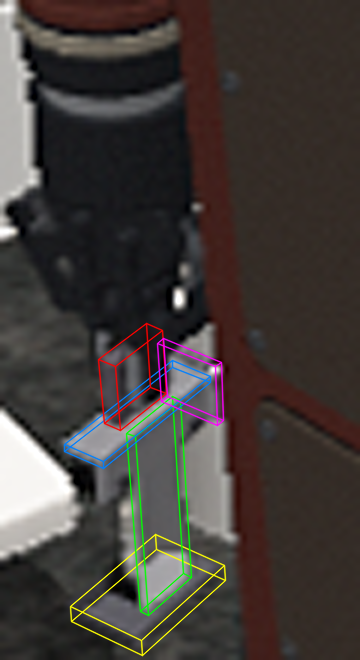

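View pics/dd.png

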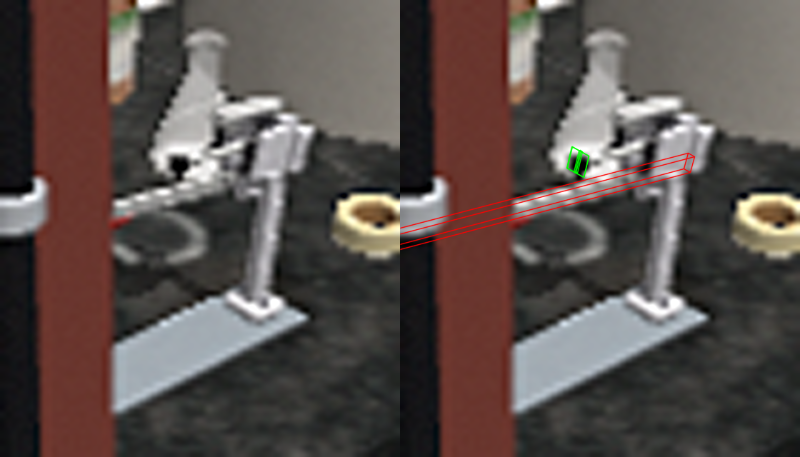

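```bash
cat >> h.py <<'E'
RT=np.array([528.0,-446.3,155.]);YAW=1.4
A=Rz(np.radians(YAW))@Rx(0.14)
def tcp_for(x,y,z,h=110.4): return RT+A@np.array([x,y,z])+A@np.array([0,0,h])
TR=A@np.diag([1,-1,-1.])
E
python3 -c "
from h import *
print(tcp_for(-75,58,11.5),tcp_for(0,58,11.5),tcp_for(0,58,0))
row([430,-150,425],toolR(10))
"
```

```text
[ 452.03478533 -407.7222577   283.80083059] [ 527.01239707 -405.88984434  283.80083059] [ 526.97318963 -404.28557756  272.41334663]
row [-84.0, 228.8, -104.3] [-0.0004, 0.0022, 0.1735] t 5.2
```

```bash
python3 -m crank '[[1,0,0,-40,0,0,0],[1,-5,15,-80,0,0,0.02],[1,-20,50,-100,0,0,0.05],[1,-36,95,-104,0,0,0.08],[1,-53,140,-104,0,0,0.11],[1,-69,185,-104,0,0,0.14],[1,-84,229,-104,0,0,0.17],[1,-84,229,-104,0,0,0.17]]'; python3 -c "
from h import *
row([440,-400,400],TR)
print(bot.observe()['grip_width'])
"
```

```text
time: 6.0
tcp_pos: [430.2, -155.1, 423.7]
tcp_rot: [[0.985, 0.171, -0.003], [0.171, -0.985, -0.001], [-0.003, 0.0, -1.0]]
force: [0.2, 2.8, -4.8]
grip_width: 0.108
row [-32.0, 242.9, 23.9] [0.1403, 0.0135, 0.1465] t 6.0
0.10819785314723152
```

```bash
python3 -m crank '[[1,-5,40,4,0.01,0,0.02],[1,-11,85,8,0.04,0,0.05],[1,-17,130,12,0.07,0,0.08],[1,-23,175,16,0.1,0.005,0.11],[1,-28,215,20,0.13,0.01,0.14],[1,-32,238,23,0.14,0.013,0.146],[1,-32,243,24,0.14,0.0135,0.1465],[1,-32,243,24,0.14,0.0135,0.1465]]'; python3 -c "
from h import *
row(tcp_for(-75,58,11.5),TR)
"
```

```text
time: 6.8
tcp_pos: [441.9, -395.3, 399.7]
tcp_rot: [[1.0, 0.03, -0.003], [0.03, -0.989, 0.143], [0.001, -0.143, -0.99]]
force: [0.8, 0.8, -4.3]
grip_width: 0.108
row [9.7, 29.2, 112.9] [-0.0034, -0.0001, 0.0058] t 6.8
```

```bash
python3 -m crank '[[1,2,6,20,0,0,0],[1,5,15,55,0,0,0],[1,8,23,90,0,0,0.003],[1,9.7,28,107,-0.002,0,0.005],[1,9.7,29,113,-0.002,0,0.005],[1,9.7,29,113,-0.002,0,0.005]]'; python3 -c "
from h import *
row(tcp_for(-75,58,11.5),TR)
T=bot.grab_frame('top');S=bot.grab_frame('scene')
row(tcp_for(-75,58,11.5),TR)
s=bot.observe();p=np.array(s['tcp_pos']);R=np.array(s['tcp_rot'])@np.diag([1,-1,-1.])
overlay(T,CAR,R,p-R@[0,0,202.4],(300,150,430,220),6,'pics/e1.png')
cv2.imwrite('pics/e2.png',S['pixels'][:,:,::-1])
"
```

```text
time: 7.4
tcp_pos: [452.6, -406.1, 286.0]
tcp_rot: [[1.0, 0.027, -0.002], [0.027, -0.99, 0.139], [0.002, -0.139, -0.99]]
force: [0.1, 0.5, -5.1]
grip_width: 0.103
row [-0.6, 1.9, 1.9] [0.0003, -0.0012, 0.0032] t 7.4
row [-0.9, 1.1, 3.7] [0.0026, -0.0031, 0.0029] t 7.5
```

View pics/e1.png

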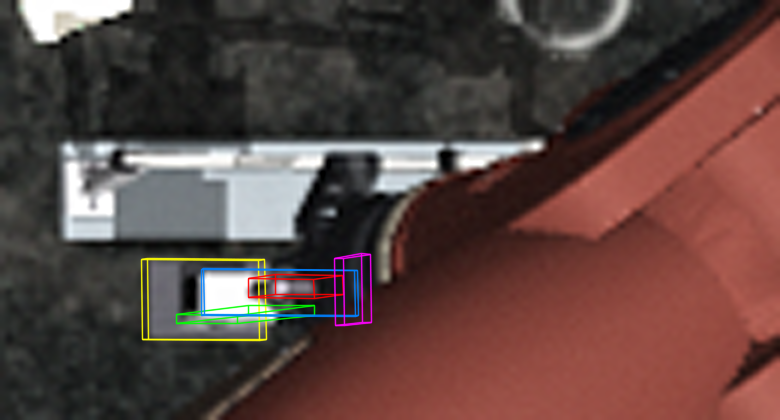

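View pics/e2.png

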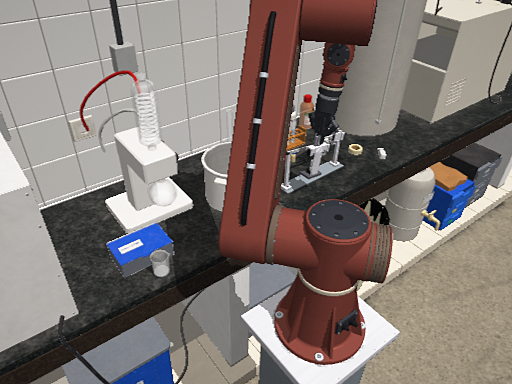

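```bash
cat >> h.py <<'E'
def state():
    s=bot.observe();p=np.array(s['tcp_pos']);R=np.array(s['tcp_rot'])@np.diag([1,-1,-1.])
    q=A.T@(p-R@[0,0,110.4]-RT); print('tread in rail',np.round(q,1),'F',np.round(s['force'],1),'Frail',np.round(A.T@s['force'],1),'M',np.round(s['moment'],2),'g',round(s['grip_width'],3),'t',s['time']);return p,R
def twin(S,crop,k,out,car=True):
    p,R=state()
    overlay(S,RAIL,A,RT,crop,k,'/tmp/a.png');a=cv2.imread('/tmp/a.png')
    overlay(S,[],A,RT,crop,k,'/tmp/b.png');b=cv2.imread('/tmp/b.png')
    overlay(S,CAR if car else [],R,p-R@[0,0,202.4],crop,k,'/tmp/c.png');c=cv2.imread('/tmp/c.png')
    cv2.imwrite(out,np.hstack([b,a,c]))
E
python3 -c "
from h import *
S=bot.grab_frame('scene')
twin(S,(272,105,347,195),3.5,'pics/g.png')
"
```

```text
tread in rail [-73.7  58.5  15.4] F [ 0.6  0.5 -4.7] Frail [ 0.6 -0.2 -4.7] M [-0.38  0.   -0.  ] g 0.11 t 7.55
```

View pics/g.png

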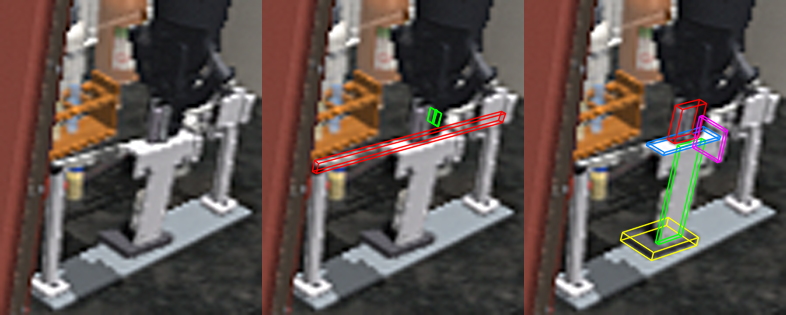

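```bash
python3 -m crank '[[1,0,0,2,0,0,0],[1,0,0,3.5,0,0,0],[1,5,0,3.5,0,0,0.003],[1,12,0,3.5,0,0,0.003],[1,18,0,3.5,0,0,0.003],[1,22,0,3.5,0,0,0.003],[1,22,0,3.5,0,0,0.003],[1,22,0,3.5,0,0,0.003]]'; python3 -c "
from h import *
state()
S=bot.grab_frame('scene')
twin(S,(272,105,347,195),3.5,'pics/g2.png')
row(tcp_for(0,58,11.5),TR)
"
```

```text
time: 8.35
tcp_pos: [474.6, -406.4, 282.7]
tcp_rot: [[1.0, 0.023, -0.001], [0.023, -0.99, 0.138], [0.002, -0.138, -0.99]]
force: [0.0, 0.3, -4.3]
grip_width: 0.103
tread in rail [-52.2  58.5  10.3] F [ 0.   0.3 -4.3] Frail [ 0.  -0.3 -4.3] M [-0.33  0.03  0.02] g 0.103 t 8.35
tread in rail [-52.4  58.4  10.3] F [ 0.1 -0.6 -4.9] Frail [ 0.1 -1.3 -4.8] M [-0.37  0.06 -0.01] g 0.112 t 8.4
row [52.6, 0.5, -1.1] [0.0013, -0.0019, -0.001] t 8.4
```

View pics/g2.png

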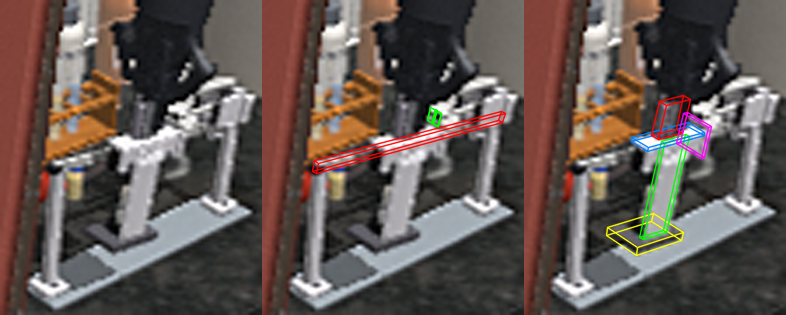

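```bash
python3 -c "
from h import *
S=bot.grab_frame('scene');p,R=state()
c=(280,120,345,195)
overlay(S,[],A,RT,c,6,'/tmp/a.png')
overlay(S,CAR+[],R,p-R@[0,0,202.4],c,6,'/tmp/b.png')
cv2.imwrite('pics/g3.png',np.hstack([cv2.imread('/tmp/a.png'),cv2.imread('/tmp/b.png')]))
overlay(S,RAIL,A,RT,c,6,'pics/g4.png')
"
```

```text
tread in rail [-52.5  58.4  10.4] F [ 0.4 -0.4 -5. ] Frail [ 0.3 -1.2 -4.9] M [-0.27 -0.02  0.02] g 0.108 t 8.45
```

View pics/g3.png

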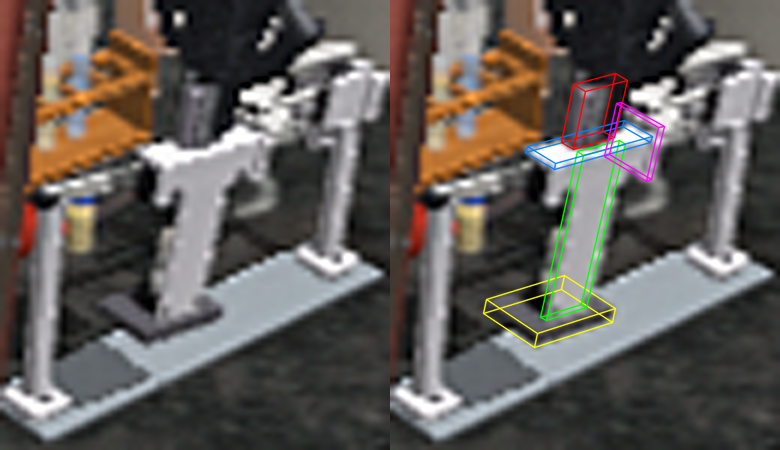

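View pics/g4.png

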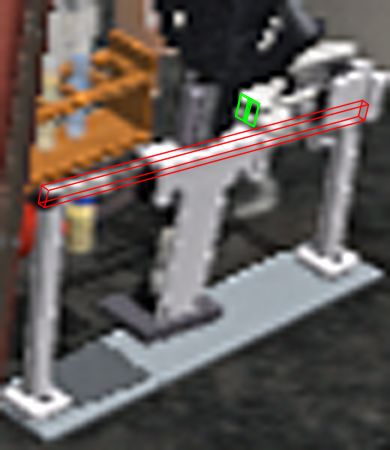

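```bash
python3 -m crank '[[1,4,0,-0.8,0,0,0],[1,11,0,-0.8,0,0,0],[1,19,0,-0.8,0,0,0],[1,27,0,-0.8,0,0,0],[1,33,0,-0.8,0,0,0],[1,36,0,-0.8,0,0,0],[1,36,0,-0.8,0,0,0]]'; python3 -c "
from h import *
state()"
```

```text
time: 9.15
tcp_pos: [510.9, -405.6, 283.5]
tcp_rot: [[1.0, 0.024, -0.001], [0.024, -0.99, 0.138], [0.002, -0.138, -0.99]]
force: [0.1, 0.5, -4.3]
grip_width: 0.106
tread in rail [-15.8  58.5  11.1] F [ 0.1  0.5 -4.3] Frail [ 0.1 -0.1 -4.3] M [-0.37 -0.1  -0.06] g 0.106 t 9.15
```

```bash
python3 -m crank '[[1,3,0,0,0,0,0],[1,7,0,0,0,0,0],[1,11,0,0,0,0,0],[1,14,0,0,0,0,0],[1,15.8,0,0,0,0,0],[1,15.8,0,0,0,0,0]]'; python3 -c "
from h import *
S=bot.grab_frame('scene');p,R=state()
c=(280,110,345,195)
overlay(S,[],A,RT,c,6,'/tmp/a.png')
overlay(S,CAR+RAIL,R,p-R@[0,0,202.4],c,6,'/tmp/b.png')
cv2.imwrite('pics/g5.png',np.hstack([cv2.imread('/tmp/a.png'),cv2.imread('/tmp/b.png')]))
T=bot.grab_frame('top');overlay(T,[],A,RT,(300,150,400,220),7,'pics/g6.png')
"
```

```text
time: 9.75
tcp_pos: [526.5, -405.3, 283.6]
tcp_rot: [[1.0, 0.023, -0.001], [0.023, -0.99, 0.138], [0.002, -0.138, -0.99]]
force: [0.3, 0.4, -5.2]
grip_width: 0.107
tread in rail [-0.4 58.4 11.3] F [-0.4 -0.  -5.4] Frail [-0.4 -0.7 -5.3] M [-0.37 -0.02 -0.02] g 0.108 t 9.8
```

View pics/g5.png

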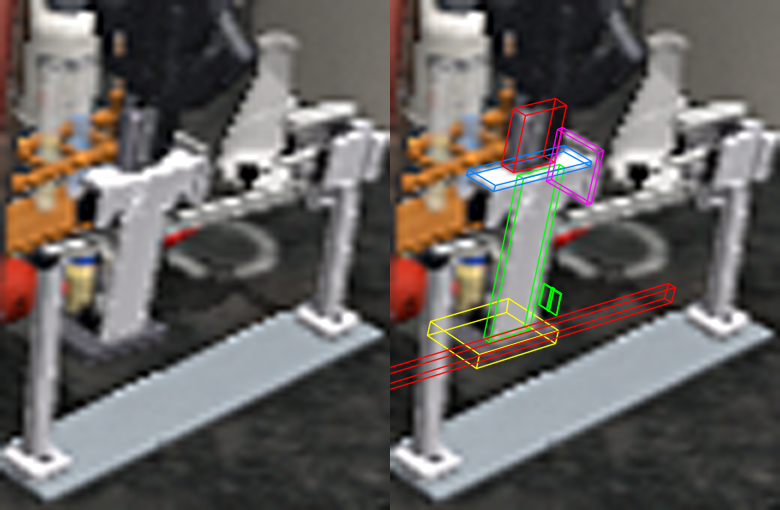

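View pics/g6.png

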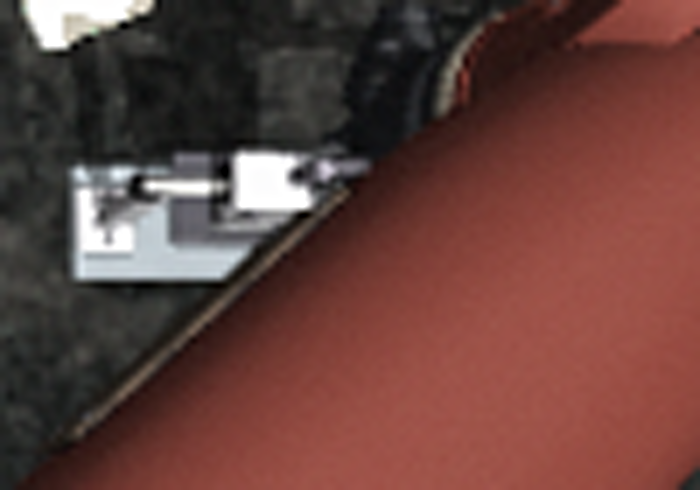

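```bash
python3 -m crank '[[1,0.3,0,2,0,0,0],[1,0.3,0,4,0,0,0],[1,0.3,0,6,0,0,0],[1,0.3,0,7.5,0,0,0],[1,0.3,0,8.5,0,0,0],[1,0.3,0,8.5,0,0,0]]'; python3 -c "
from h import *
state()"; python3 -m crank '[[1,0,0,0.5,0,0,0],[1,0,0,1,0,0,0],[1,0,0,1,0,0,0]]'; python3 -c "
from h import *
state()"
```

```text
time: 10.45
tcp_pos: [526.5, -404.1, 275.1]
tcp_rot: [[1.0, 0.023, -0.001], [0.023, -0.99, 0.138], [0.002, -0.138, -0.99]]
force: [0.6, -0.6, -5.5]
grip_width: 0.106
tread in rail [-0.2 58.4  2.7] F [ 0.6 -0.6 -5.5] Frail [ 0.6 -1.4 -5.3] M [-0.38 -0.03 -0.01] g 0.106 t 10.45
time: 10.75
tcp_pos: [526.6, -404.1, 274.3]
tcp_rot: [[1.0, 0.023, -0.001], [0.023, -0.99, 0.138], [0.002, -0.138, -0.99]]
force: [0.0, -0.3, -5.2]
grip_width: 0.109
tread in rail [-0.2 58.3  1.8] F [ 0.  -0.3 -5.2] Frail [ 0.  -1.  -5.1] M [-0.34 -0.02 -0.01] g 0.109 t 10.75
```

```bash
for i in 1 2; do python3 -m crank '[[1,0,0,0.5,0,0,0],[1,0,0,1,0,0,0],[1,0,0,1,0,0,0]]' >/dev/null; python3 -c "
from h import *
state()"; done
```

```text
tread in rail [-0.2 58.4  0.8] F [-0.2  0.5 -5. ] Frail [-0.2 -0.2 -5.1] M [-0.32 -0.02  0.05] g 0.107 t 11.05
tread in rail [-0.1 58.2  0.3] F [-1.  -1.2 -0.7] Frail [-1.1 -1.3 -0.5] M [-0.2   0.17  0.04] g 0.106 t 11.35
```

```bash
python3 -m crank '[[1,0,0,0.3,0,0,0],[1,0,0,0.3,0,0,0]]'; python3 -c "
from h import *
state()"; python3 -m crank '[[0.7,0,0,0,0,0,0],[0.5,0,0,0,0,0,0],[0.4,0,0,0,0,0,0],[0.4,0,0,0,0,0,0]]';  python3 -c "
from h import *
S=bot.grab_frame('scene');state()
overlay(S,[],A,RT,(280,110,345,195),7,'pics/i1.png')
"
```

```text
time: 11.55
tcp_pos: [526.6, -404.0, 272.6]
tcp_rot: [[1.0, 0.023, -0.001], [0.023, -0.99, 0.137], [0.003, -0.137, -0.991]]
force: [-1.9, -0.1, 2.6]
grip_width: 0.109
tread in rail [-0.  58.1  0.2] F [-1.9 -0.1  2.6] Frail [-1.9  0.3  2.6] M [-0.18  0.29  0.05] g 0.109 t 11.55
time: 11.95
tcp_pos: [526.6, -403.7, 272.0]
tcp_rot: [[1.0, 0.023, -0.001], [0.023, -0.99, 0.138], [0.002, -0.138, -0.99]]
force: [0.1, 0.1, 0.2]
grip_width: 0.601
tread in rail [-0.1 58.4 -0.5] F [ 0.4 -0.1  0.1] Frail [ 0.4 -0.1  0.1] M [-0.14 -0.03  0.04] g 0.6 t 12.0
```

View pics/i1.png

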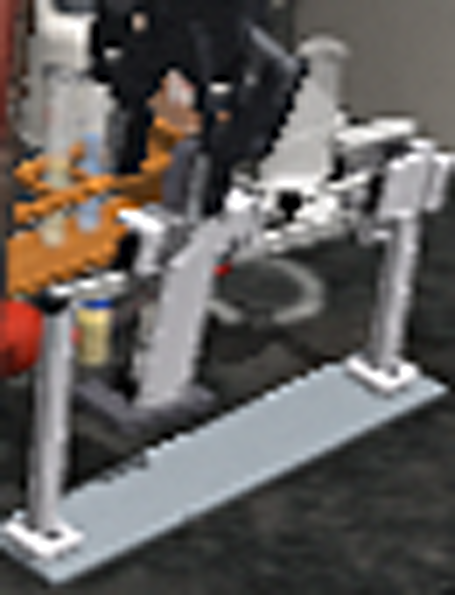

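```bash
python3 -m crank '[[0.4,0,0,-15,0,0,0],[0.4,0,0,-40,0,0,0],[0.4,0,-10,-65,0,0,0],[0.4,0,-20,-75,0,0,0],[0.4,0,-20,-75,0,0,0]]';  python3 -c "
from h import *
S=bot.grab_frame('scene');state()
overlay(S,[],A,RT,(280,110,345,195),7,'/tmp/a.png')
overlay(S,CAR,A,RT+A@[0,-2,-92],(280,110,345,195),7,'/tmp/b.png')
cv2.imwrite('pics/i2.png',cv2.resize(np.hstack([cv2.imread('/tmp/a.png'),cv2.imread('/tmp/b.png')]),(796,520)))
"
```

```text
time: 12.5
tcp_pos: [526.8, -393.6, 350.8]
tcp_rot: [[1.0, 0.024, 0.001], [0.024, -0.99, 0.136], [0.004, -0.136, -0.991]]
force: [-0.1, -0.2, 0.8]
grip_width: 0.602
tread in rail [ 0.  78.8 74.6] F [-0.7 -0.2 -0.1] Frail [-0.7 -0.2 -0.1] M [-0.16 -0.01  0.02] g 0.601 t 12.55
```

View pics/i2.png

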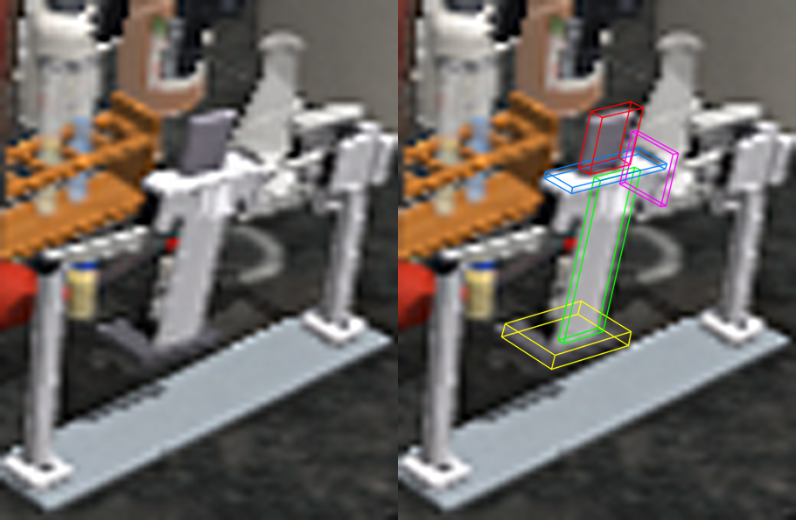

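```bash
python3 -c "
from h import *
row(tcp_for(0,50,0),TR)"; python3 -m crank '[[0.7,0,10,10,0,0,0],[1,0,20,25,0,0,0],[1,0,29,40,0,0,0],[1,0,29,55,0,0,0],[1,0,29,65,0,0,0],[1,0,29,71,0,0,0],[1,0,29,73,0,0,0],[1,0,29,73,0,0,0]]';  python3 -c "
from h import *
S=bot.grab_frame('scene');state();row(tcp_for(0,50,0),TR)
overlay(S,[],A,RT,(280,110,345,195),7,'/tmp/a.png')
overlay(S,CAR,A,RT+A@[0,-2,-92],(280,110,345,195),7,'/tmp/b.png')
cv2.imwrite('pics/i3.png',cv2.resize(np.hstack([cv2.imread('/tmp/a.png'),cv2.imread('/tmp/b.png')]),(796,520)))
"
```

```text
row [0.1, 28.9, 74.7] [0.0022, -0.0028, -0.0002] t 12.55
time: 13.35
tcp_pos: [526.8, -412.9, 272.7]
tcp_rot: [[1.0, 0.023, -0.001], [0.023, -0.99, 0.138], [0.002, -0.138, -0.99]]
force: [0.7, 0.0, -0.2]
grip_width: -0.003
tread in rail [ 0.  49.2  2. ] F [ 0.5  0.2 -0.1] Frail [ 0.5  0.2 -0.1] M [-0.13 -0.05  0.02] g -0.004 t 13.4
row [0.3, -0.5, 2.0] [0.002, -0.0026, -0.0008] t 13.4
```

View pics/i3.png

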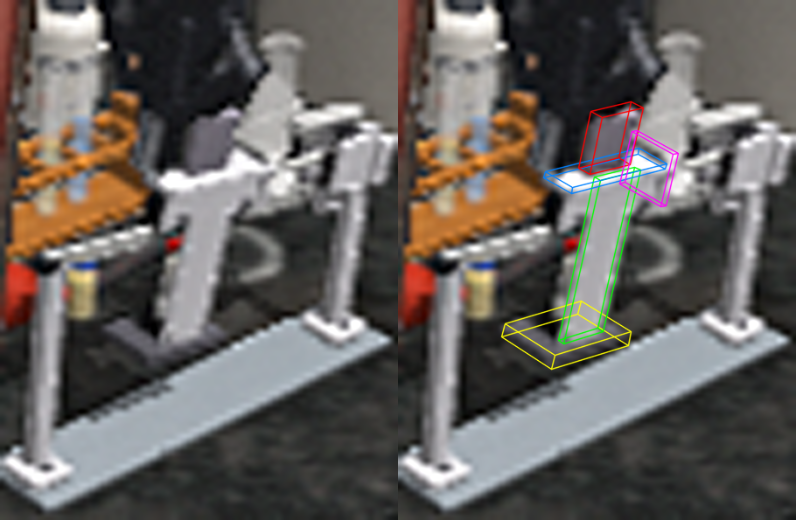

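```bash
python3 -m crank '[[1,0,4,1,0,0,0],[1,0,9,1.5,0,0,0],[1,0,13,1.5,0,0,0],[1,0,15,1.5,0,0,0],[1,0,15,1.5,0,0,0]]' >/dev/null;  python3 -c "
from h import *
state()"
for i in 1 2 3 4; do python3 -m crank '[[1,0,1,0,0,0,0],[1,0,2,0,0,0,0],[1,0,3,0,0,0,0]]' >/dev/null;  python3 -c "
from h import *
state()"; done
```

```text
tread in rail [-0.3 33.9 -0. ] F [0.3 0.5 0.7] Frail [0.3 0.6 0.7] M [-0.13  0.04 -0.01] g -0.001 t 13.9
tread in rail [-0.1 31.4  0.2] F [ 0.  -0.8  0.1] Frail [-0.  -0.8  0.2] M [-0.17 -0.06 -0.01] g 0.002 t 14.2
tread in rail [-0.1 28.5  0.1] F [-0.1  0.9  1.4] Frail [-0.1  1.1  1.2] M [0.11 0.03 0.01] g -0.0 t 14.5
tread in rail [-0.2 25.4  0.1] F [0.3 1.2 0.7] Frail [0.3 1.3 0.5] M [0.17 0.06 0.05] g 0.003 t 14.8
tread in rail [-0.2 22.3  0.1] F [0.4 1.3 1.5] Frail [0.4 1.5 1.3] M [0.12 0.04 0.05] g 0.003 t 15.1
```

```bash
for i in 1 2 3 4 ; do python3 -m crank '[[1,0,1,0,0,0,0],[1,0,2,0,0,0,0]]' >/dev/null;  python3 -c "
from h import *
state()"; done
```

```text
tread in rail [-0.2 20.3  0.1] F [-1.1  1.8  1.2] Frail [-1.   1.9  0.9] M [ 0.18  0.   -0.01] g 0.002 t 15.3
tread in rail [-0.2 18.3  0.1] F [-0.7  0.5  1. ] Frail [-0.6  0.6  0.9] M [ 0.16  0.01 -0.04] g -0.0 t 15.5
tread in rail [-0.2 16.3  0.1] F [-0.8  1.8  1.3] Frail [-0.8  2.   1.1] M [0.21 0.   0.01] g -0.002 t 15.7
tread in rail [-0.2 14.3  0.2] F [-0.2  1.4  2.6] Frail [-0.2  1.7  2.4] M [ 0.28 -0.03 -0.02] g -0.004 t 15.9
```

```bash
for i in 1 2 3 4 5; do python3 -m crank '[[1,0,0.5,0,0,0,0],[1,0,1,0,0,0,0]]' >/dev/null;  python3 -c "
from h import *
state()"; done
```

```text
tread in rail [-0.2 13.3  0.1] F [-0.2  1.9  1.8] Frail [-0.1  2.1  1.5] M [ 0.22 -0.02  0.01] g -0.004 t 16.1
tread in rail [-0.2 12.3  0.2] F [-0.7  1.9  1.7] Frail [-0.6  2.1  1.4] M [0.25 0.01 0.06] g -0.003 t 16.3
tread in rail [-0.2 11.3  0.2] F [-0.6  2.3  0.7] Frail [-0.6  2.4  0.3] M [ 0.23 -0.    0.03] g 0.003 t 16.5
tread in rail [-0.2 10.3  0.1] F [0.5 2.6 1.6] Frail [0.6 2.8 1.2] M [ 0.34 -0.01 -0.02] g -0.002 t 16.7
tread in rail [-0.2  9.3  0.1] F [-0.6  2.7  0.6] Frail [-0.5  2.8  0.2] M [ 0.33 -0.01  0.03] g 0.004 t 16.9
```

```bash
for i in 1 2 3 ; do python3 -m crank '[[1,0,0.5,0,0,0,0],[1,0,1,0,0,0,0]]' >/dev/null;  python3 -c "
from h import *
state()"; done
```

```text
tread in rail [-0.2  8.3  0.1] F [0.4 1.6 1.4] Frail [0.4 1.7 1.2] M [ 0.29 -0.02  0.  ] g -0.002 t 17.1
tread in rail [-0.2  7.3  0.1] F [0.5 1.9 2.1] Frail [0.5 2.2 1.8] M [ 0.29  0.02 -0.02] g 0.001 t 17.3
tread in rail [-0.2  6.3  0.1] F [-0.   2.3  1.5] Frail [0.  2.5 1.2] M [0.33 0.02 0.05] g 0.001 t 17.5
```

```bash
for i in 1 2 3 ; do python3 -m crank '[[1,0,0.5,0,0,0,0],[1,0,1,0,0,0,0]]' >/dev/null;  python3 -c "
from h import *
state()"; done
```

```text
tread in rail [-0.2  5.3  0.1] F [-0.   1.4  1. ] Frail [0.  1.5 0.8] M [ 0.33 -0.01  0.03] g -0.003 t 17.7
tread in rail [-0.2  4.3  0.1] F [-0.2  2.   1.4] Frail [-0.2  2.2  1.1] M [ 0.31  0.02 -0.02] g -0.004 t 17.9
tread in rail [-0.2  3.3  0.1] F [0.  1.5 1.4] Frail [0.1 1.7 1.2] M [ 0.3  -0.03 -0.01] g 0.006 t 18.1
```

```bash
for i in 1 2 3 ; do python3 -m crank '[[1,0,0.5,0,0,0,0],[1,0,1,0,0,0,0]]' >/dev/null;  python3 -c "
from h import *
state()"; done; python3 -c "
from h import *
S=bot.grab_frame('scene')
overlay(S,[],A,RT,(290,105,350,170),9,'pics/j1.png')"
```

```text
tread in rail [-0.2  2.3  0.1] F [0.2 2.4 1. ] Frail [0.3 2.5 0.6] M [ 0.32  0.01 -0.01] g -0.001 t 18.3
tread in rail [-0.2  1.3  0.2] F [0.5 2.9 1.6] Frail [0.6 3.1 1.1] M [ 0.32 -0.05 -0.01] g 0.002 t 18.5
tread in rail [-0.2  0.3  0.1] F [-0.3  2.   1.9] Frail [-0.2  2.3  1.6] M [ 0.36  0.05 -0.01] g 0.0 t 18.7
```

View pics/j1.png

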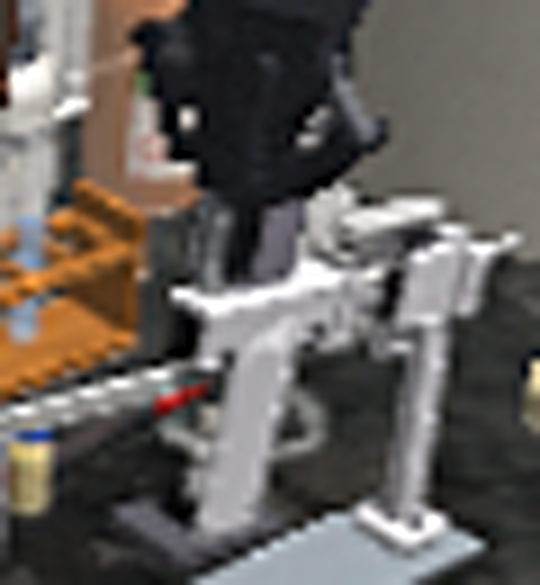

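```bash
for i in 1 2 3 4; do python3 -m crank '[[1,0,0.5,0,0,0,0],[1,0,1,0,0,0,0]]' >/dev/null;  python3 -c "
from h import *
state()"; done
```

```text
tread in rail [-0.2 -0.7  0.1] F [-0.6  1.5  1.2] Frail [-0.6  1.7  0.9] M [ 0.35 -0.05 -0.03] g 0.002 t 18.95
tread in rail [-0.2 -1.7  0.2] F [-0.8  2.   1.8] Frail [-0.7  2.3  1.5] M [ 0.4   0.02 -0.03] g 0.002 t 19.15
tread in rail [-0.2 -2.7  0.1] F [-0.   1.8  1.6] Frail [-0.   2.   1.3] M [ 0.37  0.01 -0.  ] g 0.002 t 19.35
tread in rail [-0.2 -3.7  0.2] F [0.8 2.6 1. ] Frail [0.8 2.7 0.6] M [ 0.36 -0.05 -0.01] g 0.002 t 19.55
```

```bash
for i in 1 2 3 4; do python3 -m crank '[[1,0,0.5,0,0,0,0],[1,0,1,0,0,0,0]]' >/dev/null;  python3 -c "
from h import *
state()"; done
```

```text
tread in rail [-0.2 -4.7  0.2] F [0.1 2.5 2.1] Frail [0.2 2.7 1.7] M [ 0.45 -0.03 -0.06] g -0.001 t 19.75
tread in rail [-0.2 -5.7  0.1] F [0.3 2.7 1.5] Frail [0.3 2.8 1.1] M [ 0.48  0.02 -0.  ] g 0.006 t 19.95
tread in rail [-0.2 -6.7  0.1] F [-0.2  2.8  1. ] Frail [-0.1  2.9  0.6] M [ 0.44  0.03 -0.08] g 0.004 t 20.15
tread in rail [-0.2 -7.7  0.2] F [0.  1.9 1.9] Frail [0.1 2.1 1.6] M [ 0.42 -0.02  0.01] g 0.004 t 20.35
```

```bash
for i in 1 2 3; do python3 -m crank '[[1,0,0.5,0,0,0,0],[1,0,1,0,0,0,0]]' >/dev/null;  python3 -c "
from h import *
state()"; done
```

```text
tread in rail [-0.2 -8.5  0.1] F [1.4 4.3 1.3] Frail [1.5 4.4 0.7] M [ 0.69  0.01 -0.02] g 0.001 t 20.55
tread in rail [-0.2 -9.5  0.1] F [0.2 3.3 1.7] Frail [0.3 3.5 1.2] M [ 0.72  0.04 -0.02] g -0.0 t 20.75
tread in rail [ -0.2 -10.6   0.2] F [-0.3  4.7  2. ] Frail [-0.2  5.   1.4] M [0.83 0.01 0.  ] g -0.002 t 20.95
```

```bash
for i in 1 2 3; do python3 -m crank '[[1,0,0.5,0,0,0,0],[1,0,1,0,0,0,0]]' >/dev/null;  python3 -c "
from h import *
state()"; done
```

```text
tread in rail [ -0.2 -11.6   0.1] F [0.1 5.3 1.3] Frail [0.2 5.5 0.5] M [ 0.85  0.   -0.01] g -0.001 t 21.15
tread in rail [ -0.2 -12.6   0.1] F [0.4 4.3 2.1] Frail [0.5 4.5 1.5] M [ 0.84 -0.05 -0.01] g 0.005 t 21.35
tread in rail [ -0.2 -13.6   0.2] F [0.1 5.5 1.7] Frail [0.3 5.6 0.9] M [ 0.91 -0.01  0.02] g -0.0 t 21.55
```

```bash
for i in 1 2 ; do python3 -m crank '[[1,0,0.3,0,0,0,0],[1,0,0.7,0,0,0,0]]' >/dev/null;  python3 -c "
from h import *
state()"; done
```

```text
tread in rail [ -0.2 -14.3   0.2] F [-0.5  5.5  2. ] Frail [-0.3  5.7  1.2] M [ 0.95 -0.03 -0.06] g -0.002 t 21.75
tread in rail [ -0.2 -15.    0.2] F [0.8 5.3 3.3] Frail [0.9 5.7 2.5] M [ 1.   -0.04 -0.03] g -0.0 t 21.95
```

```bash
for i in 1 2 ; do python3 -m crank '[[1,0,0.3,0,0,0,0],[1,0,0.7,0,0,0,0]]' >/dev/null;  python3 -c "
from h import *
state()"; done
```

```text
tread in rail [ -0.2 -15.7   0.1] F [-0.6  4.7  1.9] Frail [-0.5  4.9  1.2] M [ 1.05 -0.01  0.02] g 0.001 t 22.15
tread in rail [ -0.2 -16.4   0.2] F [-0.5  5.   1.3] Frail [-0.4  5.1  0.6] M [0.93 0.01 0.04] g -0.001 t 22.35
```

```bash
for i in 1 2 ; do python3 -m crank '[[1,0,0.3,0,0,0,0],[1,0,0.7,0,0,0,0]]' >/dev/null;  python3 -c "
from h import *
state()"; done
```

```text
tread in rail [ -0.2 -17.3   0.1] F [1.  3.9 1. ] Frail [1.1 4.  0.4] M [ 0.76  0.02 -0.03] g -0.002 t 22.55
tread in rail [ -0.2 -18.1   0.2] F [0.5 3.2 1.4] Frail [0.6 3.4 0.9] M [ 0.62 -0.06 -0.05] g -0.002 t 22.75
```

```bash
for i in 1 2 ; do python3 -m crank '[[1,0,0.3,0,0,0,0],[1,0,0.6,0,0,0,0]]' >/dev/null;  python3 -c "
from h import *
state()"; done
```

```text
tread in rail [ -0.2 -18.7   0.2] F [-0.1  2.5  1.4] Frail [-0.   2.7  1.1] M [ 0.51 -0.01 -0.07] g -0.004 t 22.95
tread in rail [ -0.2 -19.2   0.2] F [0.5 3.1 0.5] Frail [0.5 3.1 0.1] M [ 0.41 -0.07 -0.01] g 0.001 t 23.15
```

```bash
python3 -m crank '[[1,0,0.3,0,0,0,0],[1,0,0.6,0,0,0,0]]' >/dev/null;  python3 -c "
from h import *
state()"
```

```text
tread in rail [ -0.2 -19.9   0.2] F [ 0.5  2.  -0.5] Frail [ 0.5  1.9 -0.8] M [ 0.3  -0.11  0.02] g 0.001 t 23.35
```

```bash
python3 -m crank '[[1,0,0.3,0,0,0,0],[1,0,0.6,0,0,0,0]]' >/dev/null;  python3 -c "
from h import *
state()"
```

```text
tread in rail [ -0.2 -20.4   0.2] F [0.5 2.  1.4] Frail [0.5 2.1 1.1] M [ 0.34 -0.07 -0.04] g 0.0 t 23.55
```

```bash
python3 -m crank '[[1,0,0.3,0,0,0,0],[1,0,0.6,0,0,0,0]]' >/dev/null;  python3 -c "
from h import *
state()"
```

```text
tread in rail [ -0.2 -20.9   0.2] F [0.2 1.7 0.2] Frail [ 0.2  1.7 -0.1] M [ 0.24 -0.07 -0.  ] g -0.0 t 23.75
```

```bash
python3 -m crank '[[1,0,0.3,0,0,0,0],[1,0,0.6,0,0,0,0]]' >/dev/null;  python3 -c "
from h import *
state()"
```

```text
tread in rail [ -0.2 -21.3   0.2] F [-0.4  4.1  2. ] Frail [-0.3  4.3  1.4] M [ 0.59 -0.06 -0.01] g 0.003 t 23.95
```

```bash
python3 -m crank '[[1,0,0.2,0,0,0,0],[1,0,0.5,0,0,0,0]]' >/dev/null;  python3 -c "
from h import *
state()"
```

```text
tread in rail [ -0.2 -21.8   0.2] F [-0.8  3.8  1. ] Frail [-0.7  3.9  0.4] M [ 0.68 -0.01 -0.04] g 0.001 t 24.15
```

```bash
python3 -c "
from h import *
S=bot.grab_frame('scene');state()
overlay(S,[],A,RT,(290,105,350,170),9,'pics/j2.png')"
```

```text
tread in rail [ -0.2 -21.9   0.2] F [0.6 3.8 2. ] Frail [0.7 4.  1.5] M [0.62 0.04 0.01] g -0.0 t 24.2
```

View pics/j2.png

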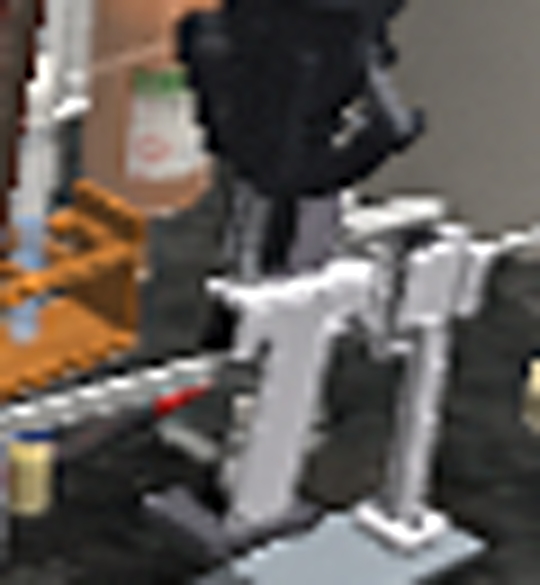

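```bash
python3 -m crank '[[1,0,0.3,0,0,0,0],[1,0,0.6,0,0,0,0],[1,0,0.6,0,0,0,0]]' >/dev/null;  python3 -c "
from h import *
state()"
```

```text
tread in rail [ -0.2 -22.6   0.2] F [-0.9  4.3  1.1] Frail [-0.8  4.5  0.5] M [ 0.6   0.01 -0.03] g 0.005 t 24.5
```

```bash
python3 -m crank '[[1,0,0.3,0,0,0,0],[1,0,0.5,0,0,0,0]]' >/dev/null;  python3 -c "
from h import *
state()"
```

```text
tread in rail [ -0.2 -23.1   0.2] F [-0.   2.8  1.7] Frail [0.  3.  1.2] M [0.6  0.06 0.01] g 0.002 t 24.7
```

```bash
python3 -m crank '[[1,0,0.3,0,0,0,0],[1,0,0.5,0,0,0,0]]' >/dev/null;  python3 -c "
from h import *
state()"
```

```text
tread in rail [ -0.2 -23.4   0.2] F [-0.5  5.3  1.5] Frail [-0.4  5.5  0.7] M [0.85 0.06 0.03] g -0.003 t 24.9
```

```bash
python3 -m crank '[[1,0,0.2,0,0,0,0],[1,0,0.4,0,0,0,0]]' >/dev/null;  python3 -c "
from h import *
state()"
```

```text
tread in rail [ -0.2 -23.6   0.2] F [0.4 5.2 2.5] Frail [0.5 5.5 1.7] M [ 1.13  0.15 -0.03] g -0.001 t 25.1
```

```bash
python3 -m crank '[[1,0,-0.5,0,0,0,0],[1,0,-1.5,0,0,0,0],[1,0,-3,0,0,0,0],[1,0,-6,0,0,0,0],[1,0,-10,0,0,0,0],[1,0,-15,0,0,0,0],[1,0,-15,0,0,0,0]]' >/dev/null;  python3 -c "
from h import *
S=bot.grab_frame('scene');state()
overlay(S,[],A,RT,(290,105,350,170),9,'pics/j3.png')"
```

```text
tread in rail [-0.1 -8.7  0.4] F [ 0.3 -0.1  0. ] Frail [ 0.3 -0.1  0. ] M [-0.12  0.02 -0.  ] g 0.0 t 25.85
```

View pics/j3.png

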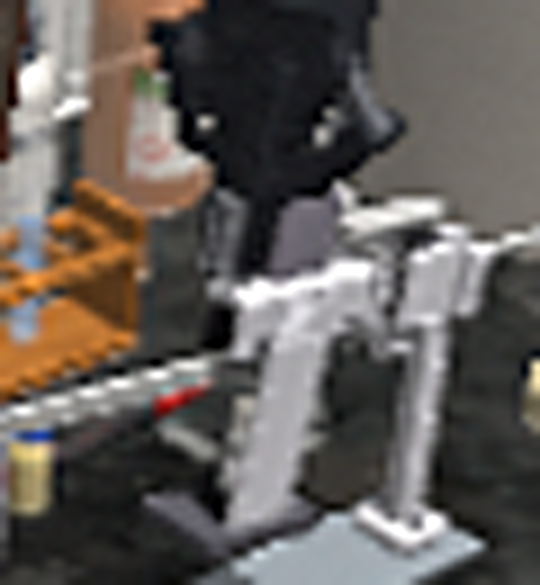

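```bash
python3 -m crank '[[1,0,-15,-5,0,0,0],[1,0,-30,-25,0,0,0],[1,0,-40,-60,0,0,0],[1,0,-40,-100,0,0,0],[1,-30,-40,-120,0,0,0],[1,-70,-40,-130,0,0,0],[1,-110,-40,-130,0,0,0],[1,-110,-40,-130,0,0,0]]';  python3 -c "
from h import *
S=bot.grab_frame('scene');T=bot.grab_frame('top');state()
c=(275,105,350,195)
overlay(S,[],A,RT,c,5,'/tmp/a.png');overlay(S,CAR,A,RT+A@[0,-53.5,-92],c,5,'/tmp/b.png')
cv2.imwrite('pics/k1.png',np.hstack([cv2.imread('/tmp/a.png'),cv2.imread('/tmp/b.png')]))
cv2.imwrite('pics/k2.png',T['pixels'][:,:,::-1])
for l in('beaker','timer','petri_dish'):print(l,[(np.round(x['extent']).tolist(),round(x['confidence'],2)) for x in bot.find_in('top',l)[:2]])
"
```

```text
time: 26.65
tcp_pos: [413.4, -451.5, 398.2]
tcp_rot: [[1.0, 0.02, -0.002], [0.02, -0.99, 0.138], [0.001, -0.138, -0.99]]
force: [1.4, -0.7, 0.2]
grip_width: 0.003
tread in rail [-111.    31.1  130.5] F [ 0.5 -0.4  0.3] Frail [ 0.5 -0.4  0.4] M [-0.15 -0.02  0.01] g -0.002 t 26.75
beaker [([142.0, 196.0, 160.0, 214.0], 0.62)]
timer [([276.0, 211.0, 294.0, 226.0], 0.5)]
petri_dish []
```

View pics/k1.png

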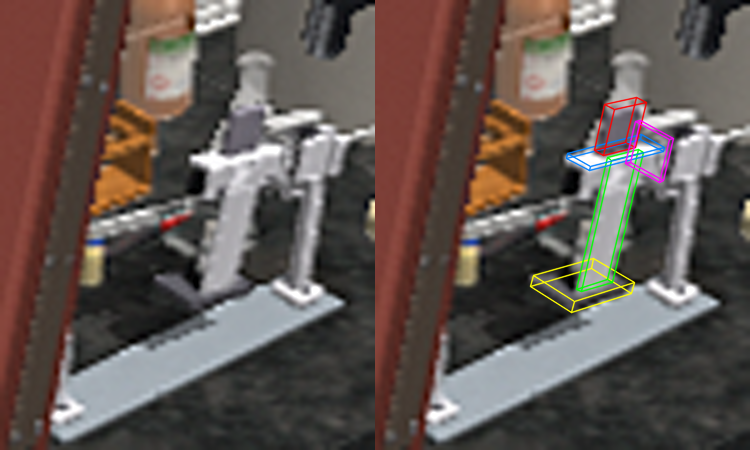

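View pics/k2.png

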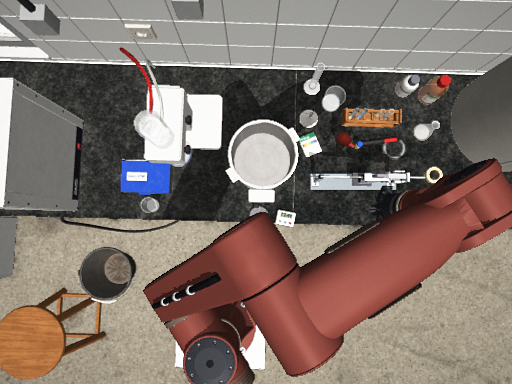

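```bash
python3 -m crank '[[1,0,0,0,0,0,0],[1,0,0,0,0,0,0]]'; python3 -c "
from bench import bot
print(bot.sign_off())"
```

```text
time: 27.1
tcp_pos: [418.1, -451.2, 396.9]
tcp_rot: [[1.0, 0.024, -0.001], [0.024, -0.99, 0.138], [0.002, -0.138, -0.99]]
force: [0.6, 0.1, -0.2]
grip_width: -0.001
the job is handed in; nothing more can be done
None
```

The carrier is on the rail with the catch holding it, and I handed the job in at about 27 s of the 59 s allowed.

- **Hanging:** I gripped the carrier by its tab, carried it round the water bath and hooked it over the rail. I lowered it in 0.3 to 1 mm steps until its weight was off the arm, pressed about 3 N at most, then let go. It rolled down to the plunger by itself.
- **Pushing:** I pushed the tab's rear edge slowly with closed fingertips. The force rose to about 5.7 N on the catch, then fell as it snapped in, about 50 mm past the rest position. About 2 mm further on the rubber was felt as a rise of roughly 3 N by the moment reading, so a squeeze of about 0.5 mm.
- **Catch:** After I drew back, the contact force went to zero. The carrier stayed about 52 mm past its rest, and the pictures showed it held about 1 s later with the robot clear.

**Checks that fell short:**
- **Rubber contact:** I judged it from force and moment, with about 1 N of noise. The last moment reading rose while the measured force stayed at 5.5 N.
- **Snap:** An earlier small rise in force turned out to be the carrier coming free of the catch, not the rubber, so I pushed on a little further.
- **Bystanders:** In the last top picture the detector found the beaker and the timer within 2 or 3 pixels of their starting places. It missed the petri dish, which the arm mostly hid. I never lowered anything near it.

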